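Make up a soldering kit and a battery kit

TASK

Make up two kits from the stock on the bench. In the three-pocket tray, counting from the end with the wire pull loop, stand the reel of solder in the first pocket, the flux jar in the middle one and the small pot of brass tips in the last; in the two-pocket tray lay the roll of amber tape flat in the square pocket and the battery cell lengthwise in the narrow slot. Everything sits flat on its pocket's floor, the jar, pot and reel upright, and the bigger tip cleaner, which looks like the pot, stays where it stands.

Things in the scene. Friction and masses are not known exactly. Their poses are not given: they have to be found in the camera images.
- tray_three: grey tray fixed to the bench, 218 (x) x 76 (y) x 8 mm high, with three square pockets 66 x 66 mm in a row along its x; origin at the centre of its underside, z up. Pocket floors 3 mm above the bench, rims at 8 mm (5 mm deep). A wire pull loop sticks out 24 mm at its +x end. Pocket centres at x = +71 mm (first, nearest the loop), 0 (middle) and -71 mm (last), y = 0.
- tray_two: grey tray fixed to the bench, 179 (x) x 90 (y) x 8 mm; origin at the centre of its underside, z up. Square pocket 80 x 80 mm centred at x = -44.5, y = 0; slot 84 mm long (x), 34 wide (y), centred at x = +42.5, y = 0. Floors 3 mm above the bench, rims 8 mm. The slot is a shallow V (sides slope 19 degrees from a 5 mm flat) that centres the cell. A 24 mm wire pull loop at its +x end.
- reel: reel of solder wire, blue flanges, 49 mm diameter, 30 mm high, 0.12 kg, axis vertical; upright at the start; origin at the centre of its underside, z up. Starts anywhere in the stock, place shuffled.
- jar: flux jar, pale body 40 mm in diameter with a wider green screw lid 44 mm in diameter from 21 mm up to its top at 34 mm, 0.045 kg; upright at the start; origin at the centre of its underside, z up. Starts anywhere in the stock, place shuffled.
- pot: small black pot of brass tips, 42 mm diameter, 23 mm high, 0.06 kg; upright at the start; origin at the centre of its underside, z up. Starts anywhere in the stock, place shuffled.
- tape: roll of amber tape lying flat, 61 mm diameter, 19 mm high, 0.04 kg; upright at the start; origin at the centre of its underside, z up. Starts anywhere in the stock, place shuffled. (A larger black roll, farther back, is not part of the job.)
- cell: green cylindrical battery cell lying on its side, 18 mm diameter, 64 mm long along its own y axis, 0.046 kg; it can roll. Origin on its surface, at the underside at the start. Place shuffled with the rest of the stock.
- cell_mid (a point): centre of the battery cell, on its axis, 9 mm above what it lies on
- cleaner: tip cleaner: round black pot of brass wool, 68 mm diameter, 39 mm high, bigger than the pot of tips; not part of either kit, to be left where it stands (its place is shuffled with the stock); origin at the centre of its underside. A tall power supply stands close behind the middle of the stock: swing past it near the robot or high.

How it is judged:
At the end, for the whole second after the job is handed in: From the loop: reel, jar, pot in the three-pocket tray (within 13, 14, 15 mm of pocket centre per axis), tape in the square pocket (13 mm), cell in the slot (14 mm along, 11 across, 0.4 rad); all within 3 mm of the floor, round ones tilted under 0.12 rad, at rest; cleaner moved under 30 mm (x of reel in the frame of tray_three between 0.058 and 0.084 m and y of reel in the frame of tray_three between -0.013 and 0.013 m and z of reel in the frame of tray_three between 0 and 0.006 m and angle between each of reel, jar, pot, tape's own z axis and vertical below 0.12 rad and linear speed of each of reel, jar, pot, tape, cell below 0.02 m/s and x of jar in the frame of tray_three between -0.014 and 0.014 m and y of jar in the frame of tray_three between -0.014 and 0.014 m and z of jar in the frame of tray_three between 0 and 0.006 m and x of pot in the frame of tray_three between -0.086 and -0.056 m and y of pot in the frame of tray_three between -0.015 and 0.015 m and z of pot in the frame of tray_three between 0 and 0.006 m and x of tape in the frame of tray_two between -0.0575 and -0.0315 m and y of tape in the frame of tray_two between -0.013 and 0.013 m and z of tape in the frame of tray_two between 0 and 0.006 m and x of cell_mid in the frame of tray_two between 0.0285 and 0.0565 m and y of cell_mid in the frame of tray_two between -0.011 and 0.011 m and z of cell_mid in the frame of tray_two between 0.009 and 0.015 m and angle between the y axis of cell and the x axis of tray_two, either way round below 0.4 rad and distance of cleaner from where it was at the start of the episode below 0.03 m); the robot touches nothing.
It fails at once if the tip cleaner is shoved or carried away (over 30 mm) (distance of cleaner from where it was at the start of the episode above 0.03 m).
It also fails if it takes over 106 s, if anything falls off the work surface, if the arm or the gripper's body presses on something with over 40 N, if the wrist force passes 120 N, or if a joint passes its speed limit or range.

ROBOT

A 7-joint arm with a two-finger parallel gripper is mounted at the origin on a cart in front of the work surface, level with it; the furniture and walls round the work are solid. World frame = base frame: x ahead of the robot, y to its left, z up, the work surface at z = 0. Lengths are in m, angles in rad, forces in N, time in s.
With the tool pointing down it reaches from about 0.4 to 0.85 m from the base axis. Payload 4.5 kg.
Tool frame: the origin (TCP) lies midway between the tips of the shut fingers; the grasp point (between the pads) lies 19 mm behind it; z points along the fingers, y is the line along which they close (so a half turn about z gives the same grasp; the last joint's range is limited). The gripper opens to 88 mm and grips with 3 to 60 N. Pads are 18 mm wide; open, the fingers measure 123 mm over their backs; the gripper's body (75 mm by 187 mm) begins 45 mm behind the grasp point.
Start: joints at [-1.302, 0.689, -0.195, 1.565, 0.157, 0.902, -0.215], TCP at [0.145, 0.608, 0.239] pointing down, gripper open.
Joint ranges: [-3.01, 3.01], [-0.46, 2.08], [-1.47, 1.51], [0.13, 2.56], [-1, 4.14], [0.04, 2.09], [-2.66, 2.66]. Speed limits (rad/s): [2.57, 2.57, 3.14, 3.14, 3.14, 3.14, 3.14].

INTERFACE

Orientations are given as a unit quaternion [w, x, y, z].
In Python, from bench import env gives the robot as it stands. The module is installed in compiled form; this text tells all that it offers.
- The arm moves only by the tool apply_moves, never from a script. Its argument "deltas" is a list of rows, each an object of numbers: "hand": the closure, from 0 (fully open) to 1 (shut); "dx", "dy", "dz": the shift along the tool's x, y, z in mm; "roll": the turn about the tool's z in rad. A call has 1 to 12 rows; each row shifts and turns the commanded pose from where the row before left it, along the tool's axes as they then stand; what a row does not reach is not made up. A row lasts 1/8 s, in which the tool goes at most 62.5 mm and 10.7 degrees, less where a joint would pass 70% of its speed; a pose out of reach is approached as far as the arm can. A call with a gripper value outside its range is refused whole. The fingers move at their own pace and stop on an object; "force" is the grip in N (left out, the last holds). Time passes only in rows, so rows that do not move let the fingers close. It gives the time, the measured TCP pose, the force, the opening and the grip force at its end, in the units of the state.
- env.read_state(): the state, without advancing time (a new reading comes with each control period).
- env.grab_frame(name): name is "scene" or "side" or "wrist"; returns the picture (420x560x3 uint8, red, green, blue); there is no depth.
- env.camera_params(name): a dict with "camera_matrix" (3x3 intrinsics, pixels), "R" (3x3) and "t" (3): a world point X has camera coordinates R X + t. Camera axes: x right, y down, z forward; pixel columns grow to the right and rows downward; lengths in m; the calibration is good to about 2 mm. A picture is of the moment at which its call begins: read the wrist's pose just before it. camera_params takes no time and is no camera call; for the wrist camera it gives the pose at the moment of the call.
- env.sign_off(): hands the job in; it is judged then, once.
The state is a dict: "clock": time; "qpos": joint angles; "dq": joint speeds; "tau": joint torques, N m; "tcp_pos": TCP position; "tool_rot": TCP orientation; "contact_force": force on the tool from outside, world axes, zero at the start; "ft_torque": the same for the moment, N m; "grip_width": finger opening in m; "finger_force": force on a finger pad.
Only numpy, scipy, OpenCV 4.12 (cv2) and the standard library are available. Lean on these libraries where they do the work, as an engineer would, in place of code of your own. Each camera call takes 0.05 s, during which the arm holds its last target. There are 200 camera calls.

## Working session

There is one attempt and no reset: what is moved stays moved. The work goes in short steps, Python scripts to look and compute and a tool call to move; the robot and the scene stay as the last step left them, time stands still between calls to the robot, and variables do not carry over. Pictures are saved under pics/ and viewed, at most 17 in all, crops included, and the job is handed in when it is done.

Besides the shell and the picture viewer there is one more tool, called after "Emit:" as name(argument=value, ...), one argument or row to a line, values as JSON. apply_moves: Moves the arm, as the interface text tells. Its arguments: {"type":"object","properties":{"deltas":{"type":"array","items":{"type":"object","properties":{"hand":{"type":"number"},"dx":{"type":"number"},"dy":{"type":"number"},"dz":{"type":"number"},"roll":{"type":"number"}}}},"force":{"type":"number"}},"required":["deltas"]}

```bash
mkdir -p pics; python3 - <<'E'
from bench import env
import cv2
s=env.read_state(); print({k:(v if not hasattr(v,'round') else v) for k,v in s.items()})
for n in ["scene","side","wrist"]:
    p=env.camera_params(n); print(n,p)
    cv2.imwrite(f"pics/{n}0.png",env.grab_frame(n)[:,:,::-1])
E
```

```text
{'clock': 0.0, 'qpos': array([-1.30219626,  0.69000404, -0.19453041,  1.56633849,  0.15732692,
        0.90247229, -0.2150695 ]), 'dq': array([ 1.95096767e-04, -2.32417652e-05, -5.78739706e-04,  5.72039807e-04,
       -1.02432850e-03, -5.45267816e-04, -7.54163106e-04]), 'tau': array([-3.73579733e-04, -5.27557933e+01, -1.26679637e+00, -1.53417885e+01,
       -5.27144910e-02,  6.71373244e-03,  1.73235780e-04]), 'tcp_pos': array([0.14530448, 0.6072329 , 0.2378994 ]), 'tool_rot': array([-3.85637912e-05,  1.17059183e-01,  9.93124521e-01, -9.12439538e-04]), 'contact_force': array([ 0.87728632, -0.04940226,  0.68168062]), 'ft_torque': array([-0.04013051, -0.01807315, -0.02475414]), 'finger_force': 0.0, 'grip_width': 0.087701796034198}
scene {'camera_matrix': array([[538.17458946,   0.        , 273.78829993],
       [  0.        , 538.17458946, 201.37886063],
       [  0.        ,   0.        ,   1.        ]]), 'R': array([[ 0.95681201,  0.28991666,  0.02142658],
       [ 0.19699888, -0.59242226, -0.78117047],
       [-0.21378075,  0.75165431, -0.62394999]]), 't': array([-0.54403449, -0.04001721,  1.49753291])}
side {'camera_matrix': array([[410.57750067,   0.        , 275.5486905 ],
       [  0.        , 410.57750067, 213.14515507],
       [  0.        ,   0.        ,   1.        ]]), 'R': array([[-0.99954376, -0.01797928, -0.02426988],
       [ 0.01020688,  0.55519508, -0.83165752],
       [ 0.02842712, -0.8315258 , -0.55475827]]), 't': array([0.57090425, 0.00807145, 1.00797763])}
wrist {'camera_matrix': array([[329.44376465,   0.        , 281.09845037],
       [  0.        , 329.44376465, 208.50962139],
       [  0.        ,   0.        ,   1.        ]]), 'R': array([[ 0.23403809,  0.97222676, -0.00114242],
       [ 0.92161822, -0.22148093,  0.31869429],
       [ 0.30959009, -0.07563948, -0.94785687]]), 't': array([-0.62348279, -0.04330409,  0.39320712])}
```

View pics/scene0.png

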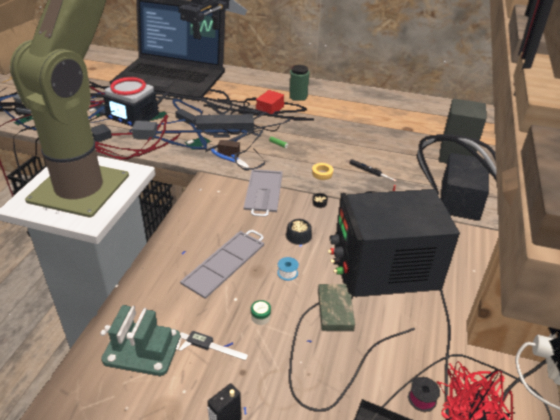

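View pics/side0.png

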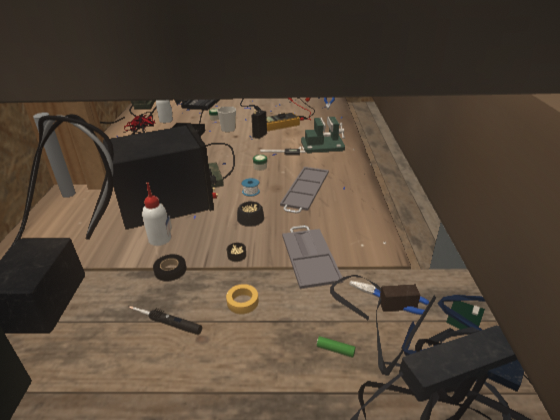

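The scene view shows, from front to back: jar (261,309), reel (288,268), cleaner (299,231), pot (320,200), tape (322,171) and cell (279,142). The trays are at (222,263) and (263,192). The side view confirms this, with the cell at (336,346), tape (242,298), pot (236,252), cleaner (250,213), reel (250,187) and jar (260,160). I'll make rough estimates from both views.

```bash
cat > h.py <<'E'
import numpy as np, cv2
from bench import env
def ray(p,uv,z):
    K,R,t=p["camera_matrix"],np.array(p["R"]),np.array(p["t"])
    c=-R.T@t; d=R.T@np.linalg.solve(K,np.array([uv[0],uv[1],1.]))
    return c+d*(z-c[2])/d[2]
def proj(p,X):
    v=p["camera_matrix"]@(np.array(p["R"])@np.array(X)+p["t"]); return v[:2]/v[2]
E
python3 - <<'E'
from h import *
sc=env.camera_params("scene");sd=env.camera_params("side")
for n,a,b,z in [("jar",(261,309),(260,160),.034),("reel",(288,263),(250,183),.03),("cleaner",(299,227),(250,209),.039),("pot",(320,198),(236,250),.023),("tape",(322,169),(242,296),.019),("cell",(279,142),(336,346),.009)]:
    print(n,ray(sc,a,z).round(3),ray(sd,b,z).round(3))
for n,a,b in [("t3 farleft",(183,283),None),("t3 front",(203,296),None),("t3 loopR",(264,243),(284,203)),("t3 loopL",(243,233),None),("t2 a",(252,172),None),("t2 b",(281,174),(341,277)),("t2 c",(276,210),(283,232)),("t2 d",(245,207),(317,231)),("t2 e",None,(296,286))]:
    print(n,a and ray(sc,a,.008).round(3),b and ray(sd,b,.008).round(3))
E
```

```text
jar [ 0.626 -0.285  0.034] [ 0.621 -0.26   0.034]
reel [ 0.643 -0.133  0.03 ] [ 0.642 -0.129  0.03 ]
cleaner [ 0.637 -0.014  0.039] [0.632 0.014 0.039]
pot [0.657 0.136 0.023] [0.653 0.151 0.023]
tape [0.631 0.275 0.019] [0.629 0.285 0.019]
cell [0.467 0.39  0.009] [0.462 0.392 0.009]
t3 farleft [ 0.429 -0.247  0.008] None
t3 front [ 0.487 -0.268  0.008] None
t3 loopR [ 0.563 -0.064  0.008] [ 0.55  -0.06   0.008]
t3 loopL [ 0.501 -0.045  0.008] None
t2 a [0.438 0.211 0.008] None
t2 b [0.521 0.228 0.008] [0.434 0.222 0.008]
t2 c [0.554 0.068 0.008] [0.552 0.067 0.008]
t2 d [0.472 0.054 0.008] [0.472 0.064 0.008]
t2 e None [0.526 0.248 0.008]
```

View pics/wrist0.png

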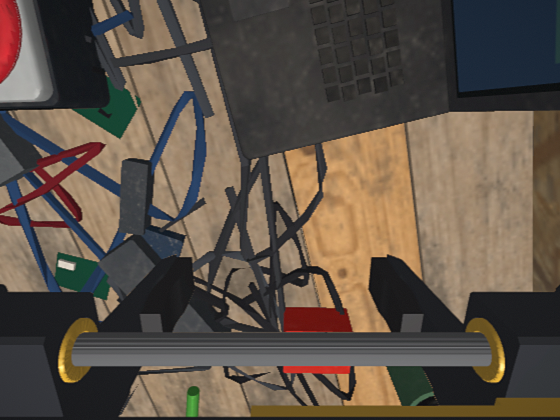

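The wrist view shows only cables, the laptop and the cell tip at (193,400). I'll move to an overview pose.

Emit:
apply_moves(
  deltas=[
    {"roll": -0.117,"dz": -10,"hand": 0},
    {"roll": -0.117,"dz": -10,"hand": 0},
    {"dx": -37,"dy": -36,"dz": -10,"hand": 0},
    {"dx": -37,"dy": -36,"dz": -10,"hand": 0},
    {"dx": -37,"dy": -36,"dz": -10,"hand": 0},
    {"dx": -37,"dy": -36,"dz": -10,"hand": 0},
    {"dx": -37,"dy": -36,"dz": -10,"hand": 0},
    {"dx": -37,"dy": -36,"dz": -10,"hand": 0},
    {"dx": -37,"dy": -36,"dz": -10,"hand": 0},
    {"dx": -37,"dy": -36,"dz": -10,"hand": 0},
    {"dx": -37,"dy": -36,"dz": -10,"hand": 0},
    {"dx": -37,"dy": -36,"dz": -10,"hand": 0},
  ],
)

```text
validation failed for argument at $.de...
```

```bash
python3 - <<'E'
from h import *
import pickle
s=env.read_state(); print(s["clock"],s["tcp_pos"],s["tool_rot"],s["qpos"])
p=env.camera_params("wrist"); im=env.grab_frame("wrist"); pickle.dump((p,im),open("w1.pkl","wb"))
cv2.imwrite("pics/w1.png",im[:,:,::-1])
E
```

```text
0.15 [0.14532691 0.60736314 0.23810264] [-3.71038505e-05  1.17102815e-01  9.93119539e-01 -7.13945048e-04] [-1.30218245  0.68978045 -0.19453932  1.56610033  0.15728725  0.90253078
 -0.2150965 ]
```

View pics/w1.png

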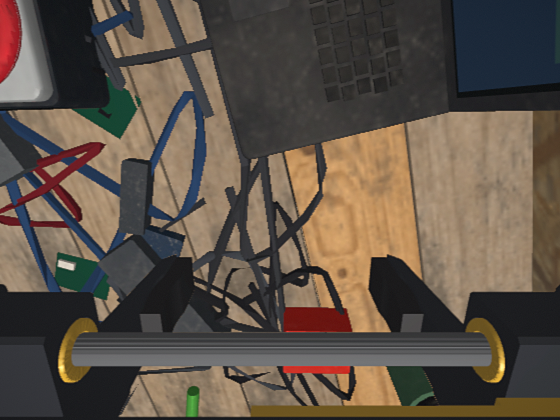

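The move was refused, so the picture hasn't changed. I'll send complete rows.

Emit:
apply_moves(
  deltas=[
    {"dx": 0,"dy": 0,"dz": -10,"roll": -0.117,"hand": 0},
    {"dx": 0,"dy": 0,"dz": -10,"roll": -0.117,"hand": 0},
  ],
)

```text
clock: 0.45
tcp_pos: [0.1453, 0.6076, 0.2586]
tool_rot: [0.0, -0.002, 1.0, -0.0]
contact_force: [0.1, -0.2, 0.5]
grip_width: 0.0879
finger_force: 0.0
```

Emit:
apply_moves(
  deltas=[
    {"dx": -37,"dy": -36,"dz": -10,"roll": 0,"hand": 0},
    {"dx": -37,"dy": -36,"dz": -10,"roll": 0,"hand": 0},
    {"dx": -37,"dy": -36,"dz": -10,"roll": 0,"hand": 0},
    {"dx": -37,"dy": -36,"dz": -10,"roll": 0,"hand": 0},
    {"dx": -37,"dy": -36,"dz": -10,"roll": 0,"hand": 0},
    {"dx": -37,"dy": -36,"dz": -10,"roll": 0,"hand": 0},
    {"dx": -37,"dy": -36,"dz": -10,"roll": 0,"hand": 0},
    {"dx": -37,"dy": -36,"dz": -10,"roll": 0,"hand": 0},
    {"dx": -37,"dy": -36,"dz": -10,"roll": 0,"hand": 0},
    {"dx": -37,"dy": -36,"dz": -10,"roll": 0,"hand": 0},
  ],
)

```text
clock: 1.7
tcp_pos: [0.5161, 0.2462, 0.359]
tool_rot: [-0.0, 0.0, 1.0, 0.0]
contact_force: [1.1, -0.1, -0.4]
grip_width: 0.0881
finger_force: 0.0
```

```bash
cat >> h.py <<'E'
import pickle
def snap(n):
    s=env.read_state(); print(s["clock"],s["tcp_pos"].round(4),s["tool_rot"].round(4),s["qpos"].round(2))
    p=env.camera_params("wrist"); im=env.grab_frame("wrist"); pickle.dump((p,im),open(n+".pkl","wb"))
    cv2.imwrite(f"pics/{n}.png",im[:,:,::-1])
E
python3 -c "
from h import *
snap('w2')"
```

```text
1.7 [0.5161 0.2462 0.359 ] [-1.e-04  4.e-04  1.e+00  0.e+00] [-0.35  0.5  -0.29  1.55  0.15  1.11  0.89]
```

View pics/w2.png

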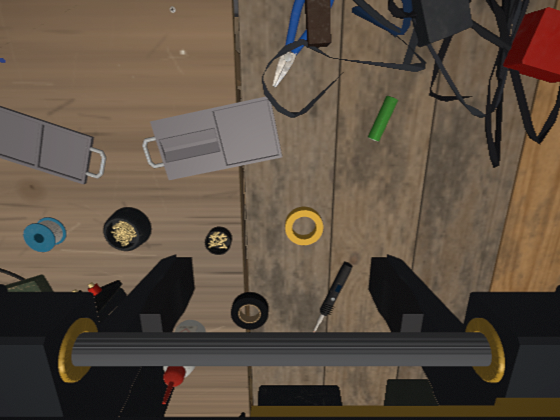

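The view shows the tape (304,228), pot (218,240), cleaner (127,229), reel (45,235) and cell (383,118). Tray_two has corners at about (150,122), (268,97), (281,155) and (165,180), with its loop on the left. Next is the second view.

Emit:
apply_moves(
  deltas=[
    {"dx": 0,"dy": -46,"dz": 0,"roll": 0,"hand": 0},
    {"dx": 0,"dy": -46,"dz": 0,"roll": 0,"hand": 0},
    {"dx": 0,"dy": -46,"dz": 0,"roll": 0,"hand": 0},
    {"dx": 0,"dy": -46,"dz": 0,"roll": 0,"hand": 0},
    {"dx": 0,"dy": -46,"dz": 0,"roll": 0,"hand": 0},
    {"dx": 0,"dy": -46,"dz": 0,"roll": 0,"hand": 0},
    {"dx": 0,"dy": -46,"dz": 0,"roll": 0,"hand": 0},
    {"dx": 0,"dy": -46,"dz": 0,"roll": 0,"hand": 0},
  ],
)

```text
clock: 2.75
tcp_pos: [0.5145, -0.1217, 0.3586]
tool_rot: [-0.0, 0.0, 1.0, 0.0]
contact_force: [1.2, 0.2, 0.2]
grip_width: 0.0882
finger_force: 0.0
```

```bash
python3 -c "
from h import *
snap('w3')"
```

```text
2.75 [ 0.5145 -0.1217  0.3586] [-1.e-04  3.e-04  1.e+00  1.e-04] [ 0.31  0.43 -0.25  1.68  0.12  1.05  1.59]
```

View pics/w3.png

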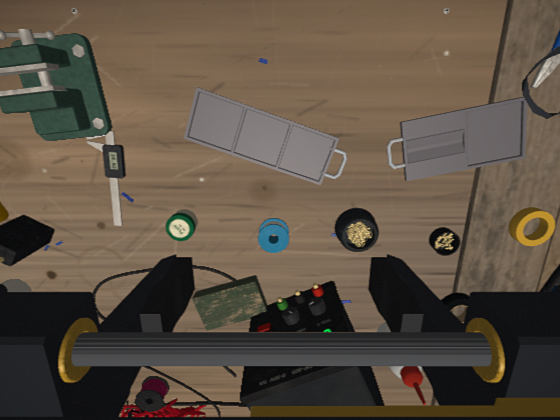

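The view shows the jar (181,227), reel (273,235), cleaner (357,230), pot (444,241) and tape (532,227). Tray_three has corners at about (199,88), (338,135), (322,184) and (185,137), with its loop on the right at (340,163). Tray_two has corners at (401,122), (522,98), (524,158) and (405,181). Next I'll measure by fitting silhouettes and corners.

```bash
cat > meas.py <<'E'
from h import *
def silh(p,xy,r,z0,z1):
    a=np.linspace(0,2*np.pi,60); P=[proj(p,[xy[0]+r*np.cos(t),xy[1]+r*np.sin(t),z]) for z in(z0,z1) for t in a]
    return cv2.convexHull(np.float32(P))
def cen(h):
    m=cv2.moments(h); return np.array([m["m10"],m["m01"]])/m["m00"],m["m00"]
def rnd(p,im,uv,r,z0,z1,lo,hi,w=40):
    hsv=cv2.cvtColor(im,cv2.COLOR_RGB2HSV); m=cv2.inRange(hsv,lo,hi)
    k=np.zeros_like(m); cv2.circle(k,uv,w,255,-1); m&=k
    m=cv2.morphologyEx(m,cv2.MORPH_OPEN,np.ones((2,2)))
    n,l,st,c=cv2.connectedComponentsWithStats(m); i=1+st[1:,4].argmax()
    hl=cv2.convexHull(np.argwhere(l==i)[:,::-1].astype(np.float32)); c,a=cen(hl)
    xy=ray(p,c,(z0+z1)/2)[:2]
    for _ in range(6):
        c2,a2=cen(silh(p,xy,r,z0,z1)); xy=xy+ray(p,c,z1)[:2]-ray(p,c2,z1)[:2]
    return xy.round(4),round(a/a2,2),c.round(1)
def tray(p,im,cs,dims,z=.008):
    g=cv2.cvtColor(im,cv2.COLOR_RGB2GRAY)
    c=cv2.cornerSubPix(g,np.float32(cs).reshape(-1,1,2),(4,4),(-1,-1),(3,50,.01))[:,0]
    W=np.array([ray(p,u,z)[:2] for u in c]); return c.round(1),W
def fit(W,L,D):  # order: (-,+?) given as model corners
    M=np.array(L)*np.array(D)/2; mc=W.mean(0); H=(W-mc); th=np.arctan2((M[:,0]*H[:,1]-M[:,1]*H[:,0]).sum(),(M*H).sum())
    R=np.array([[np.cos(th),-np.sin(th)],[np.sin(th),np.cos(th)]])
    return mc.round(4),round(th,4),((H-M@R.T)*1000).round(1).tolist()
E
python3 - <<'E'
from meas import *
p2,i2=pickle.load(open("w2.pkl","rb"));p3,i3=pickle.load(open("w3.pkl","rb"))
Y=((15,90,110),(32,255,255));B=((90,100,60),(115,255,255));G=((55,80,30),(90,255,220));K=((0,0,0),(180,255,55))
print("tape",rnd(p2,i2,(304,228),.0305,0,.019,*Y),rnd(p3,i3,(532,227),.0305,0,.019,*Y))
print("pot",rnd(p2,i2,(218,240),.021,0,.023,*K,22),rnd(p3,i3,(444,241),.021,0,.023,*K,22))
print("cleaner",rnd(p2,i2,(127,229),.034,0,.039,*K,32),rnd(p3,i3,(357,230),.034,0,.039,*K,30))
print("reel",rnd(p2,i2,(45,235),.0245,0,.03,*B),rnd(p3,i3,(273,235),.0245,0,.03,*B))
print("jar",rnd(p3,i3,(181,227),.022,.021,.034,*G,25))
m=cv2.inRange(cv2.cvtColor(i2,cv2.COLOR_RGB2HSV),(45,120,60),(75,255,255)); k=np.zeros_like(m); cv2.circle(k,(383,118),40,255,-1)
r=cv2.minAreaRect(np.argwhere(m&k)[:,::-1].astype(np.float32)); b=cv2.boxPoints(r); c=ray(p2,r[0],.009)
W=np.array([ray(p2,u,.009)[:2] for u in b]); e=[W[1]-W[0],W[2]-W[1]]; e.sort(key=np.linalg.norm)
print("cell",r,c.round(4),[np.linalg.norm(x).round(4) for x in e],"yaw",np.arctan2(e[1][1],e[1][0]))
# tray_three: +x end = loop (right, +y). image down=+x world, right=+y ; tray x~+y so tray y ~ -x (image up)
L=[(-1,1),(1,1),(1,-1),(-1,-1)]
c,W=tray(p3,i3,[(199,88),(338,135),(322,184),(185,137)],0); print("t3",c.tolist(),fit(W,L,(.218,.076)))
# tray_two: loop left (-y): tray x ~ -y, tray y ~ +x(image down)
L=[(1,-1),(-1,-1),(-1,1),(1,1)]
for p,i,q in((p2,i2,[(150,122),(268,97),(281,157),(165,180)]),(p3,i3,[(401,122),(522,98),(524,158),(405,181)])):
    c,W=tray(p,i,q,0); print("t2",c.tolist(),fit(W,L,(.179,.09)))
# PSU front
print("psu",ray(p3,(270,305),.1),ray(p3,(330,282),.1))
E
```

```text
tape (array([0.6336, 0.2839]), 0.9, array([304.8, 228.3])) (array([0.6349, 0.2917]), 0.77, array([536. , 229.3]))
pot (array([0.6553, 0.1442]), 0.87, array([219.2, 241.4])) (array([0.6639, 0.1543]), 0.43, array([449.2, 246.5]))
cleaner (array([0.6308, 0.003 ]), 0.78, array([128. , 229.7])) (array([ 0.6309, -0.0018]), 0.79, array([357.3, 230.4]))
reel (array([ 0.6475, -0.1445]), 0.59, array([ 40.2, 238.2])) (array([ 0.6429, -0.1333]), 0.93, array([274.3, 236.3]))
jar (array([ 0.6231, -0.2786]), 0.87, array([181. , 227.6]))
cell ((382.5342102050781, 117.92465209960938), (12.16580581665039, 45.932125091552734), 24.443954467773438) [0.4607 0.394  0.009 ] [np.float64(0.0179), np.float64(0.0628)] yaw 2.776958529305714
t3 [[200.5, 89.4000015258789], [336.6000061035156, 137.5], [318.70001220703125, 182.5], [187.5, 136.60000610351562]] (array([ 0.487 , -0.1502]), np.float64(1.2326), [[4.4, 3.8], [-0.1, -4.6], [-3.1, -3.7], [-1.2, 4.5]])
t2 [[150.0, 122.0], [268.29998779296875, 99.0999984741211], [279.79998779296875, 155.60000610351562], [168.89999389648438, 179.89999389648438]] (array([0.4921, 0.1492]), np.float64(-1.3736), [[0.2, 0.9], [3.8, -0.5], [-3.1, -1.9], [-0.9, 1.5]])
t2 [[400.3999938964844, 121.4000015258789], [523.5, 97.80000305175781], [520.2999877929688, 155.39999389648438], [405.5, 180.3000030517578]] (array([0.4908, 0.1476]), np.float64(-1.3705), [[-0.3, 2.1], [2.9, -0.4], [-2.6, -3.9], [0.0, 2.2]])
psu [ 0.7144875  -0.13856097  0.1       ] [ 0.67684044 -0.05365073  0.1       ]
```

Positions agree to within a few mm. I'll pick the reel first, descending to tip z of about 8 mm.

Emit:
apply_moves(
  deltas=[
    {"dx": -32,"dy": -3,"dz": 40,"roll": 0,"hand": 0},
    {"dx": -32,"dy": -3,"dz": 40,"roll": 0,"hand": 0},
    {"dx": -32,"dy": -3,"dz": 40,"roll": 0,"hand": 0},
    {"dx": -32,"dy": -3,"dz": 40,"roll": 0,"hand": 0},
    {"dx": 0,"dy": 0,"dz": 45,"roll": 0,"hand": 0},
    {"dx": 0,"dy": 0,"dz": 45,"roll": 0,"hand": 0},
    {"dx": 0,"dy": 0,"dz": 45,"roll": 0,"hand": 0},
    {"dx": 0,"dy": 0,"dz": 30,"roll": 0,"hand": 0},
    {"dx": 0,"dy": 0,"dz": 15,"roll": 0,"hand": 0},
    {"dx": 0,"dy": 0,"dz": 10,"roll": 0,"hand": 0},
    {"dx": 0,"dy": 0,"dz": 0,"roll": 0,"hand": 0},
  ],
)

```text
clock: 4.18
tcp_pos: [0.643, -0.1324, 0.0089]
tool_rot: [0.0, 0.0, 1.0, 0.0]
contact_force: [-0.2, 0.1, -0.1]
grip_width: 0.0878
finger_force: 0.0
```

Emit:
apply_moves(
  deltas=[
    {"dx": 0,"dy": 0,"dz": 0,"roll": 0,"hand": 1},
    {"dx": 0,"dy": 0,"dz": 0,"roll": 0,"hand": 1},
    {"dx": 0,"dy": 0,"dz": 0,"roll": 0,"hand": 1},
    {"dx": 0,"dy": 0,"dz": 0,"roll": 0,"hand": 1},
    {"dx": 0,"dy": 0,"dz": -10,"roll": 0,"hand": 1},
    {"dx": 0,"dy": 0,"dz": -20,"roll": 0,"hand": 1},
    {"dx": 0,"dy": 0,"dz": -30,"roll": 0,"hand": 1},
    {"dx": 0,"dy": 0,"dz": -30,"roll": 0,"hand": 1},
  ],
  force=25,
)

```text
clock: 5.18
tcp_pos: [0.643, -0.1324, 0.1009]
tool_rot: [0.0, 0.0, 1.0, 0.0]
contact_force: [0.8, -1.4, -1.7]
grip_width: 0.0484
finger_force: 25.0
```

```bash
python3 - <<'E'
from h import *
from scipy.optimize import minimize
# fit tray outline by maximising separation: mask = low-saturation grey vs. warm wood
p3,i3=pickle.load(open("w3.pkl","rb"));p2,i2=pickle.load(open("w2.pkl","rb"))
def sat(im): 
    h=cv2.cvtColor(cv2.GaussianBlur(im,(3,3),0),cv2.COLOR_RGB2HSV); return (h[...,1]<50)&(h[...,2]>60)
def run(p,im,x0,D,clip):
    m=sat(im); k=np.zeros(m.shape,bool); k[clip[1]:clip[3],clip[0]:clip[2]]=1; m&=k
    n,l,st,c=cv2.connectedComponentsWithStats(cv2.morphologyEx(m.astype(np.uint8),cv2.MORPH_CLOSE,np.ones((5,5)))); i=1+st[1:,4].argmax()
    M=cv2.morphologyEx((l==i).astype(np.uint8),cv2.MORPH_OPEN,np.ones((9,9))).astype(np.float32)
    def cost(v):
        c,s=np.cos(v[2]),np.sin(v[2]); P=[]
        for z in(0,.008):
            for a,b in((1,1),(1,-1),(-1,-1),(-1,1)):
                x,y=a*D[0]/2,b*D[1]/2; P.append(proj(p,[v[0]+c*x-s*y,v[1]+s*x+c*y,z]))
        A=np.zeros(M.shape,np.uint8); h=cv2.convexHull(np.float32(P)); cv2.fillConvexPoly(A,(h*16).round().astype(np.int32),255,cv2.LINE_AA,4)
        return np.abs(A/255.-M).sum()
    best=min((minimize(cost,x0,method="Nelder-Mead",options=dict(initial_simplex=np.array([x0]+[np.add(x0,d) for d in ((.006*s,0,0),(0,.006*s,0),(0,0,.04*s))]))) for s in(1,-1)),key=lambda r:r.fun)
    print(best.x.round(4),best.fun,M.sum())
run(p3,i3,[.487,-.1502,1.2326],(.218,.076),(170,70,355,200))
run(p3,i3,[.491,.148,-1.37],(.179,.09),(385,80,540,200))
run(p2,i2,[.491,.148,-1.37],(.179,.09),(140,80,300,200))
E
```

```text
[ 0.4881 -0.1516  1.2415] 267.46274509803925 7732.0
[ 0.4915  0.152  -1.3761] 243.156862745098 7621.0
[ 0.491   0.1501 -1.3708] 274.9607843137255 7553.0
```

The reel is held at 48.4 mm. I'm carrying it to the first pocket at (0.511, -0.084) and turning the fingers along the tray's y.

Emit:
apply_moves(
  deltas=[
    {"dx": 33,"dy": 12,"dz": 0,"roll": 0,"hand": 1},
    {"dx": 33,"dy": 12,"dz": 0,"roll": 0,"hand": 1},
    {"dx": 33,"dy": 12,"dz": 0,"roll": 0,"hand": 1},
    {"dx": 33,"dy": 12,"dz": 0,"roll": 0,"hand": 1},
    {"dx": 0,"dy": 0,"dz": 0,"roll": 0.173,"hand": 1},
    {"dx": 0,"dy": 0,"dz": 0,"roll": 0.173,"hand": 1},
    {"dx": 0,"dy": 0,"dz": 0,"roll": 0.173,"hand": 1},
    {"dx": 0,"dy": 0,"dz": 0,"roll": 0.173,"hand": 1},
    {"dx": 0,"dy": 0,"dz": 0,"roll": 0.173,"hand": 1},
    {"dx": 0,"dy": 0,"dz": 0,"roll": 0.173,"hand": 1},
    {"dx": 0,"dy": 0,"dz": 0,"roll": 0.173,"hand": 1},
    {"dx": 0,"dy": 0,"dz": 0,"roll": 0.173,"hand": 1},
  ],
)

```text
clock: 6.68
tcp_pos: [0.5117, -0.0839, 0.1]
tool_rot: [0.0, 0.64, 0.768, 0.001]
contact_force: [0.0, 0.9, -1.9]
grip_width: 0.0481
finger_force: 25.0
```

Emit:
apply_moves(
  deltas=[
    {"dx": 0,"dy": 0,"dz": 15,"roll": 0.173,"hand": 1},
    {"dx": 0,"dy": 0,"dz": 15,"roll": 0.173,"hand": 1},
    {"dx": 0,"dy": 0,"dz": 15,"roll": 0.173,"hand": 1},
    {"dx": 0,"dy": 0,"dz": 0,"roll": 0,"hand": 1},
  ],
)

```text
clock: 7.18
tcp_pos: [0.5111, -0.0837, 0.054]
tool_rot: [-0.001, 0.814, 0.581, 0.0]
contact_force: [-0.8, 0.4, -1.6]
grip_width: 0.048
finger_force: 25.0
```

```bash
python3 -c "
from h import *
snap('w4')"
```

```text
7.175 [ 0.5111 -0.0837  0.054 ] [-5.000e-04  8.139e-01  5.810e-01  4.000e-04] [-0.05  0.88  0.2   2.03 -0.58  0.29  0.31]
```

View pics/w4.png

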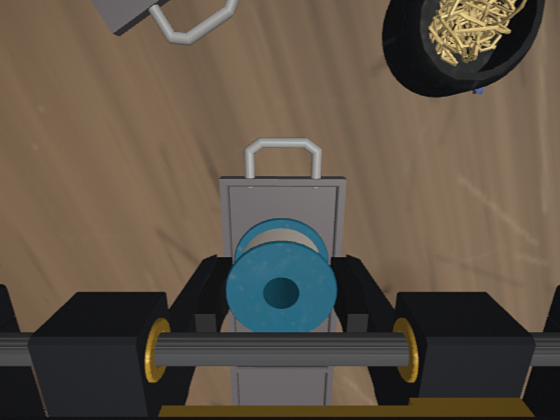

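The reel is upright in the grip and centred on the first pocket: tray edges at columns 220–346, reel at 282. Lowering and releasing.

Emit:
apply_moves(
  deltas=[
    {"dx": 0,"dy": 0,"dz": 20,"roll": 0,"hand": 1},
    {"dx": 0,"dy": 0,"dz": 12,"roll": 0,"hand": 1},
    {"dx": 0,"dy": 0,"dz": 6,"roll": 0,"hand": 1},
    {"dx": 0,"dy": 0,"dz": 3,"roll": 0,"hand": 1},
    {"dx": 0,"dy": 0,"dz": 0,"roll": 0,"hand": 1},
    {"dx": 0,"dy": 0,"dz": 0,"roll": 0,"hand": 1},
  ],
)

```text
clock: 7.98
tcp_pos: [0.511, -0.0844, 0.013]
tool_rot: [0.0, 0.814, 0.58, 0.0]
contact_force: [0.1, 0.5, -0.6]
grip_width: 0.0479
finger_force: 25.0
```

Emit:
apply_moves(
  deltas=[
    {"dx": 0,"dy": 0,"dz": 0,"roll": 0,"hand": 0.3},
    {"dx": 0,"dy": 0,"dz": 0,"roll": 0,"hand": 0.1},
    {"dx": 0,"dy": 0,"dz": 0,"roll": 0,"hand": 0},
    {"dx": 0,"dy": 0,"dz": -20,"roll": 0,"hand": 0},
    {"dx": 0,"dy": 0,"dz": -40,"roll": 0,"hand": 0},
    {"dx": 0,"dy": 0,"dz": -30,"roll": -0.173,"hand": 0},
    {"dx": 0,"dy": 0,"dz": 0,"roll": -0.173,"hand": 0},
    {"dx": 0,"dy": 0,"dz": 0,"roll": -0.173,"hand": 0},
    {"dx": 0,"dy": 0,"dz": 0,"roll": -0.173,"hand": 0},
    {"dx": 0,"dy": 0,"dz": 0,"roll": -0.173,"hand": 0},
    {"dx": 0,"dy": 0,"dz": 0,"roll": -0.173,"hand": 0},
    {"dx": 0,"dy": 0,"dz": 0,"roll": -0.173,"hand": 0},
  ],
)

```text
clock: 9.48
tcp_pos: [0.5107, -0.0845, 0.1028]
tool_rot: [-0.0, 0.337, 0.942, -0.0]
contact_force: [0.7, -0.2, -0.1]
grip_width: 0.0879
finger_force: 0.0
```

Emit:
apply_moves(
  deltas=[
    {"dx": 0,"dy": 0,"dz": 0,"roll": -0.173,"hand": 0},
    {"dx": 0,"dy": 0,"dz": 0,"roll": -0.173,"hand": 0},
    {"dx": 0,"dy": 0,"dz": 0,"roll": -0.173,"hand": 0},
    {"dx": 0,"dy": 0,"dz": 0,"roll": -0.173,"hand": 0},
    {"dx": -28,"dy": -48,"dz": 0,"roll": 0,"hand": 0},
    {"dx": -28,"dy": -48,"dz": 0,"roll": 0,"hand": 0},
    {"dx": -28,"dy": -48,"dz": 0,"roll": 0,"hand": 0},
    {"dx": -28,"dy": -50,"dz": 0,"roll": 0,"hand": 0},
    {"dx": 0,"dy": 0,"dz": 0,"roll": 0,"hand": 0},
  ],
)

```text
clock: 10.6
tcp_pos: [0.623, -0.2853, 0.1024]
tool_rot: [0.001, 0.004, 1.0, -0.002]
contact_force: [-0.7, 0.6, 0.1]
grip_width: 0.0879
finger_force: 0.0
```

Emit:
apply_moves(
  deltas=[
    {"dx": 0,"dy": 6.5,"dz": 30,"roll": 0,"hand": 0},
    {"dx": 0,"dy": 0,"dz": 30,"roll": 0,"hand": 0},
    {"dx": 0,"dy": 0,"dz": 20,"roll": 0,"hand": 0},
    {"dx": 0,"dy": 0,"dz": 10,"roll": 0,"hand": 0},
    {"dx": 0,"dy": 0,"dz": 0,"roll": 0,"hand": 0},
  ],
)

```text
clock: 11.22
tcp_pos: [0.6224, -0.2718, 0.0124]
tool_rot: [-0.0, 0.0, 1.0, 0.0]
contact_force: [0.4, -0.0, -0.7]
grip_width: 0.0886
finger_force: 0.0
```

Emit:
apply_moves(
  deltas=[
    {"dx": 0,"dy": 0,"dz": 0,"roll": 0,"hand": 1},
    {"dx": 0,"dy": 0,"dz": 0,"roll": 0,"hand": 1},
    {"dx": 0,"dy": 0,"dz": 0,"roll": 0,"hand": 1},
    {"dx": 0,"dy": 0,"dz": 0,"roll": 0,"hand": 1},
    {"dx": 0,"dy": 0,"dz": -10,"roll": 0,"hand": 1},
    {"dx": 0,"dy": 0,"dz": -20,"roll": 0,"hand": 1},
    {"dx": 0,"dy": 0,"dz": -30,"roll": 0,"hand": 1},
    {"dx": 0,"dy": 0,"dz": -30,"roll": 0,"hand": 1},
  ],
  force=15,
)

```text
clock: 12.22
tcp_pos: [0.6231, -0.272, 0.1051]
tool_rot: [0.001, 0.0, 1.0, -0.0]
contact_force: [-0.0, -0.9, -0.6]
grip_width: 0.0421
finger_force: 15.0
```

Emit:
apply_moves(
  deltas=[
    {"dx": 33.8,"dy": 30.2,"dz": 0,"roll": 0,"hand": 1},
    {"dx": 33.8,"dy": 30.2,"dz": 0,"roll": 0,"hand": 1},
    {"dx": 33.8,"dy": 30.2,"dz": 0,"roll": 0,"hand": 1},
    {"dx": 33.8,"dy": 30.2,"dz": 0,"roll": 0,"hand": 1},
    {"dx": 0,"dy": 0,"dz": 0,"roll": 0.173,"hand": 1},
    {"dx": 0,"dy": 0,"dz": 0,"roll": 0.173,"hand": 1},
    {"dx": 0,"dy": 0,"dz": 0,"roll": 0.173,"hand": 1},
    {"dx": 0,"dy": 0,"dz": 0,"roll": 0.173,"hand": 1},
    {"dx": 0,"dy": 0,"dz": 0,"roll": 0.173,"hand": 1},
    {"dx": 0,"dy": 0,"dz": 0,"roll": 0.173,"hand": 1},
    {"dx": 0,"dy": 0,"dz": 0,"roll": 0.173,"hand": 1},
    {"dx": 0,"dy": 0,"dz": 0,"roll": 0.173,"hand": 1},
  ],
)

```text
clock: 13.72
tcp_pos: [0.4886, -0.1507, 0.104]
tool_rot: [0.001, 0.64, 0.768, 0.001]
contact_force: [1.1, -0.3, -1.2]
grip_width: 0.0426
finger_force: 15.0
```

Emit:
apply_moves(
  deltas=[
    {"dx": 0,"dy": 0,"dz": 12,"roll": 0.173,"hand": 1},
    {"dx": 0,"dy": 0,"dz": 12,"roll": 0.173,"hand": 1},
    {"dx": 0,"dy": 0,"dz": 12,"roll": 0.173,"hand": 1},
    {"dx": 0,"dy": 0,"dz": 0,"roll": 0,"hand": 1},
  ],
)

```text
clock: 14.22
tcp_pos: [0.4881, -0.1504, 0.0671]
tool_rot: [-0.0, 0.814, 0.581, 0.001]
contact_force: [-0.4, 0.3, -0.2]
grip_width: 0.0425
finger_force: 15.0
```

```bash
python3 -c "
from h import *
snap('w5')"
```

```text
14.225 [ 0.4881 -0.1504  0.0671] [-2.000e-04  8.138e-01  5.811e-01  6.000e-04] [ 0.09  0.85  0.2   2.05 -0.54  0.3   0.41]
```

View pics/w5.png

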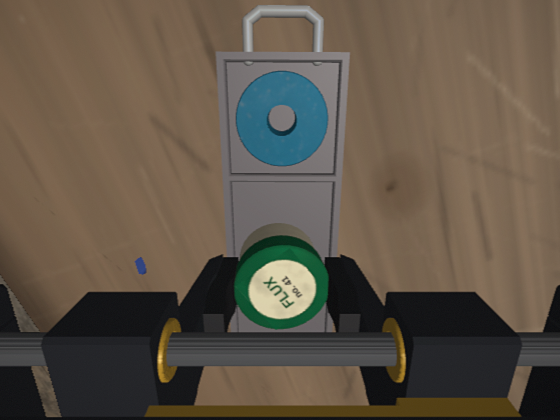

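The reel sits centred in the first pocket at (282,118), and the jar hangs upright over the middle one. Lowering the jar.

Emit:
apply_moves(
  deltas=[
    {"dx": 0,"dy": 0,"dz": 25,"roll": 0,"hand": 1},
    {"dx": 0,"dy": 0,"dz": 15,"roll": 0,"hand": 1},
    {"dx": 0,"dy": 0,"dz": 8,"roll": 0,"hand": 1},
    {"dx": 0,"dy": 0,"dz": 3,"roll": 0,"hand": 1},
    {"dx": 0,"dy": 0,"dz": 0,"roll": 0,"hand": 1},
    {"dx": 0,"dy": 0,"dz": 0,"roll": 0,"hand": 1},
  ],
)

```text
clock: 15.02
tcp_pos: [0.4856, -0.1505, 0.0167]
tool_rot: [-0.002, 0.814, 0.58, -0.001]
contact_force: [-4.7, 0.6, 10.3]
grip_width: 0.0423
finger_force: 15.0
```

Emit:
apply_moves(
  deltas=[
    {"dx": 0,"dy": 0,"dz": 0,"roll": 0,"hand": 0.35},
    {"dx": 0,"dy": 0,"dz": 0,"roll": 0,"hand": 0.1},
    {"dx": 0,"dy": 0,"dz": 0,"roll": 0,"hand": 0},
    {"dx": 0,"dy": 0,"dz": -20,"roll": 0,"hand": 0},
    {"dx": 0,"dy": 0,"dz": -40,"roll": 0,"hand": 0},
    {"dx": 0,"dy": 0,"dz": -30,"roll": -0.173,"hand": 0},
    {"dx": 0,"dy": 0,"dz": 0,"roll": -0.173,"hand": 0},
    {"dx": 0,"dy": 0,"dz": 0,"roll": -0.173,"hand": 0},
    {"dx": 0,"dy": 0,"dz": 0,"roll": -0.173,"hand": 0},
    {"dx": 0,"dy": 0,"dz": 0,"roll": -0.173,"hand": 0},
    {"dx": 0,"dy": 0,"dz": 0,"roll": -0.173,"hand": 0},
    {"dx": 0,"dy": 0,"dz": 0,"roll": -0.173,"hand": 0},
  ],
)

```text
clock: 16.52
tcp_pos: [0.4876, -0.1511, 0.1056]
tool_rot: [0.0, 0.337, 0.942, -0.0]
contact_force: [-0.2, 0.3, -0.7]
grip_width: 0.0882
finger_force: 0.0
```

Emit:
apply_moves(
  deltas=[
    {"dx": 0,"dy": 0,"dz": 0,"roll": -0.173,"hand": 0},
    {"dx": 0,"dy": 0,"dz": 0,"roll": -0.173,"hand": 0},
    {"dx": 0,"dy": 0,"dz": 0,"roll": -0.173,"hand": 0},
    {"dx": 0,"dy": 0,"dz": 0,"roll": -0.173,"hand": 0},
    {"dx": 0,"dy": 0,"dz": 0,"roll": 0,"hand": 0},
  ],
)

```text
clock: 17.15
tcp_pos: [0.4876, -0.1512, 0.1056]
tool_rot: [0.0, 0.001, 1.0, 0.0]
contact_force: [-0.7, 1.0, 0.1]
grip_width: 0.0882
finger_force: 0.0
```

```bash
python3 -c "
from h import *
snap('w6')"
```

```text
17.15 [ 0.4876 -0.1512  0.1056] [0.0e+00 1.3e-03 1.0e+00 2.0e-04] [ 0.3   0.76 -0.15  2.02  0.29  0.38  1.5 ]
```

Emit:
apply_moves(
  deltas=[
    {"dx": -24,"dy": 42,"dz": 0,"roll": 0,"hand": 0},
    {"dx": -24,"dy": 42,"dz": 0,"roll": 0,"hand": 0},
    {"dx": -24,"dy": 42,"dz": 0,"roll": 0,"hand": 0},
    {"dx": -24,"dy": 42,"dz": 0,"roll": 0,"hand": 0},
    {"dx": -24,"dy": 42,"dz": 0,"roll": 0,"hand": 0},
    {"dx": -24,"dy": 42,"dz": 0,"roll": 0,"hand": 0},
    {"dx": -24,"dy": 43,"dz": 0,"roll": 0,"hand": 0},
    {"dx": 0,"dy": 0,"dz": 0,"roll": 0,"hand": 0},
  ],
)

```text
clock: 18.2
tcp_pos: [0.6566, 0.1505, 0.1056]
tool_rot: [0.001, -0.002, 1.0, 0.003]
contact_force: [-0.7, 0.5, 0.6]
grip_width: 0.088
finger_force: 0.0
```

```bash
python3 -c "
from h import *
snap('w7')
a=cv2.imread('pics/w6.png');b=cv2.imread('pics/w7.png')
cv2.imwrite('pics/m1.png',cv2.resize(np.hstack([a,b]),(800,300),interpolation=cv2.INTER_AREA))"
```

```text
18.2 [0.6566 0.1505 0.1056] [ 9.0e-04 -1.5e-03  1.0e+00  2.5e-03] [-0.23  0.91 -0.12  1.51  0.14  0.72  1.17]
```

View pics/m1.png

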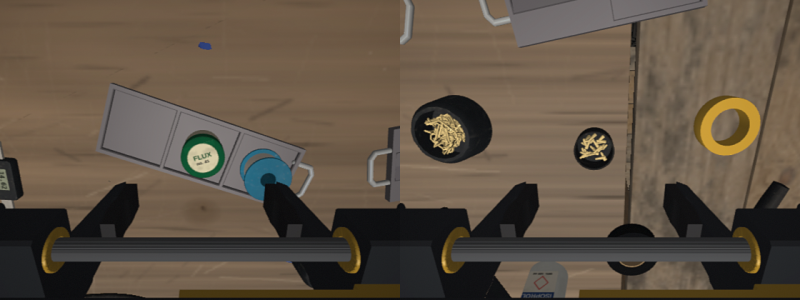

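The left half shows the jar and reel standing in their pockets, with the reel partly behind a finger. The right half shows the pot at about (272,207) full-scale, with the cleaner on the left and the tape on the right. I'll measure the jar and refine the pot and tape.

```bash
python3 - <<'E'
from meas import *
p6,i6=pickle.load(open("w6.pkl","rb"));p7,i7=pickle.load(open("w7.pkl","rb"));p5,i5=pickle.load(open("w5.pkl","rb"))
Y=((15,90,110),(32,255,255));B=((90,100,60),(115,255,255));G=((55,80,30),(90,255,220));K=((0,0,0),(180,255,60))
print("jar",rnd(p6,i6,(284,217),.022,.024,.037,*G,45))
print("reel",rnd(p5,i5,(282,118),.0245,.003,.033,*B,60))
print("pot",rnd(p7,i7,(272,207),.021,0,.023,*K,34))
print("tape",rnd(p7,i7,(457,176),.0305,0,.019,*Y,70))
c,s=np.cos(1.238),np.sin(1.238)
for z in(0.008,): print([proj(p5,[.488+c*a-s*b,-.151+s*a+c*b,z]).round(0) for a,b in((.109,.038),(.109,-.038),(.0375,.036))])
E
```

```text
jar (array([ 0.4868, -0.1495]), 0.94, array([284.3, 218.9]))
reel (array([ 0.5115, -0.0837]), 0.99, array([282.4, 119. ]))
pot (array([0.6542, 0.1439]), 0.94, array([272.5, 209. ]))
tape (array([0.6313, 0.2868]), 0.87, array([462.6, 177.9]))
[array([215.,  50.]), array([349.,  50.]), array([226., 173.])]
```

The jar and reel are within 2 mm of their targets. Picking the pot.

Emit:
apply_moves(
  deltas=[
    {"dx": 0,"dy": 0,"dz": 30,"roll": 0,"hand": 0},
    {"dx": 0,"dy": 0,"dz": 30,"roll": 0,"hand": 0},
    {"dx": 0,"dy": 0,"dz": 20,"roll": 0,"hand": 0},
    {"dx": 0,"dy": 0,"dz": 12,"roll": 0,"hand": 0},
    {"dx": 0,"dy": 0,"dz": 7,"roll": 0,"hand": 0},
    {"dx": 0,"dy": 0,"dz": 0,"roll": 0,"hand": 0},
  ],
)

```text
clock: 19.0
tcp_pos: [0.656, 0.1437, 0.0068]
tool_rot: [0.0, 0.001, 1.0, 0.0]
contact_force: [0.2, 1.0, -0.1]
grip_width: 0.0879
finger_force: 0.0
```

Emit:
apply_moves(
  deltas=[
    {"dx": 0,"dy": 0,"dz": 0,"roll": 0,"hand": 1},
    {"dx": 0,"dy": 0,"dz": 0,"roll": 0,"hand": 1},
    {"dx": 0,"dy": 0,"dz": 0,"roll": 0,"hand": 1},
    {"dx": 0,"dy": 0,"dz": 0,"roll": 0,"hand": 1},
    {"dx": 0,"dy": 0,"dz": -10,"roll": 0,"hand": 1},
    {"dx": 0,"dy": 0,"dz": -20,"roll": 0,"hand": 1},
    {"dx": 0,"dy": 0,"dz": -40,"roll": 0,"hand": 1},
    {"dx": 0,"dy": 0,"dz": -40,"roll": 0,"hand": 1},
    {"dx": 0,"dy": 0,"dz": 0,"roll": 0,"hand": 1},
  ],
  force=20,
)

```text
clock: 20.12
tcp_pos: [0.6588, 0.1445, 0.1218]
tool_rot: [0.004, 0.001, 1.0, 0.001]
contact_force: [1.1, -0.2, -0.4]
grip_width: 0.04
finger_force: 20.0
```

Emit:
apply_moves(
  deltas=[
    {"dx": 24,"dy": -45,"dz": 0,"roll": 0,"hand": 1},
    {"dx": 24,"dy": -45,"dz": 0,"roll": 0,"hand": 1},
    {"dx": 24,"dy": -45,"dz": 0,"roll": 0,"hand": 1},
    {"dx": 24,"dy": -45,"dz": 0,"roll": 0,"hand": 1},
    {"dx": 24,"dy": -45,"dz": 0,"roll": 0,"hand": 1},
    {"dx": 24,"dy": -45,"dz": 0,"roll": 0,"hand": 1},
    {"dx": 24,"dy": -45,"dz": 0,"roll": 0,"hand": 1},
    {"dx": 24,"dy": -47,"dz": 0,"roll": 0,"hand": 1},
    {"dx": 0,"dy": 0,"dz": 0,"roll": 0.173,"hand": 1},
    {"dx": 0,"dy": 0,"dz": 0,"roll": 0.173,"hand": 1},
    {"dx": 0,"dy": 0,"dz": 0,"roll": 0.173,"hand": 1},
    {"dx": 0,"dy": 0,"dz": 0,"roll": 0.173,"hand": 1},
  ],
)

```text
clock: 21.62
tcp_pos: [0.4631, -0.2179, 0.1166]
tool_rot: [-0.0, 0.342, 0.94, 0.0]
contact_force: [-0.6, 0.4, -0.9]
grip_width: 0.0402
finger_force: 20.0
```

Emit:
apply_moves(
  deltas=[
    {"dx": 0,"dy": 0,"dz": 0,"roll": 0.173,"hand": 1},
    {"dx": 0,"dy": 0,"dz": 0,"roll": 0.173,"hand": 1},
    {"dx": 0,"dy": 0,"dz": 0,"roll": 0.173,"hand": 1},
    {"dx": 0,"dy": 0,"dz": 0,"roll": 0.173,"hand": 1},
    {"dx": 0,"dy": 0,"dz": 15,"roll": 0.173,"hand": 1},
    {"dx": 0,"dy": 0,"dz": 20,"roll": 0.173,"hand": 1},
    {"dx": 0,"dy": 0,"dz": 15,"roll": 0.173,"hand": 1},
    {"dx": 0,"dy": 0,"dz": 0,"roll": 0,"hand": 1},
    {"dx": 0,"dy": 0,"dz": 0,"roll": 0,"hand": 1},
  ],
)

```text
clock: 22.75
tcp_pos: [0.4636, -0.2181, 0.067]
tool_rot: [0.0, 0.814, 0.581, 0.0]
contact_force: [0.2, -0.1, -0.9]
grip_width: 0.0397
finger_force: 20.0
```

```bash
python3 -c "
from h import *
snap('w8')"
```

```text
22.75 [ 0.4636 -0.2181  0.067 ] [0.000e+00 8.137e-01 5.813e-01 1.000e-04] [ 0.24  0.85  0.19  2.04 -0.51  0.3   0.52]
```

View pics/w8.png

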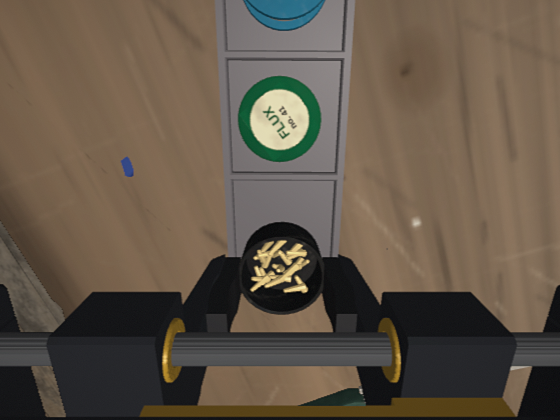

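The jar is centred in the middle pocket at (279,119), and the pot is aligned over the last one. Lowering the pot.

Emit:
apply_moves(
  deltas=[
    {"dx": 0,"dy": 0,"dz": 25,"roll": 0,"hand": 1},
    {"dx": 0,"dy": 0,"dz": 18,"roll": 0,"hand": 1},
    {"dx": 0,"dy": 0,"dz": 9,"roll": 0,"hand": 1},
    {"dx": 0,"dy": 0,"dz": 3.5,"roll": 0,"hand": 1},
    {"dx": 0,"dy": 0,"dz": 0,"roll": 0,"hand": 1},
    {"dx": 0,"dy": 0,"dz": 0,"roll": 0,"hand": 1},
  ],
)

```text
clock: 23.55
tcp_pos: [0.4635, -0.2182, 0.0135]
tool_rot: [0.0, 0.814, 0.58, 0.001]
contact_force: [-2.9, 1.3, 16.7]
grip_width: 0.0401
finger_force: 20.0
```

Emit:
apply_moves(
  deltas=[
    {"dx": 0,"dy": 0,"dz": 0,"roll": 0,"hand": 0.35},
    {"dx": 0,"dy": 0,"dz": 0,"roll": 0,"hand": 0.1},
    {"dx": 0,"dy": 0,"dz": 0,"roll": 0,"hand": 0},
    {"dx": 0,"dy": 0,"dz": -20,"roll": 0,"hand": 0},
    {"dx": 0,"dy": 0,"dz": -40,"roll": 0,"hand": 0},
    {"dx": 0,"dy": 0,"dz": -50,"roll": -0.173,"hand": 0},
    {"dx": 0,"dy": 0,"dz": 0,"roll": -0.173,"hand": 0},
    {"dx": 0,"dy": 0,"dz": 0,"roll": -0.173,"hand": 0},
    {"dx": 0,"dy": 0,"dz": 0,"roll": -0.173,"hand": 0},
    {"dx": 0,"dy": 0,"dz": 0,"roll": -0.173,"hand": 0},
    {"dx": 0,"dy": 0,"dz": 0,"roll": -0.173,"hand": 0},
    {"dx": 0,"dy": 0,"dz": 0,"roll": -0.173,"hand": 0},
  ],
)

```text
clock: 25.05
tcp_pos: [0.4634, -0.2181, 0.1211]
tool_rot: [-0.0, 0.337, 0.942, -0.0]
contact_force: [-0.1, 0.0, 0.7]
grip_width: 0.0884
finger_force: 0.0
```

Emit:
apply_moves(
  deltas=[
    {"dx": 0,"dy": 0,"dz": 0,"roll": -0.173,"hand": 0},
    {"dx": 0,"dy": 0,"dz": 0,"roll": -0.173,"hand": 0},
    {"dx": 0,"dy": 0,"dz": 0,"roll": -0.173,"hand": 0},
    {"dx": 0,"dy": 0,"dz": 0,"roll": -0.173,"hand": 0},
    {"dx": 0,"dy": 0,"dz": 0,"roll": 0,"hand": 0},
    {"dx": 0,"dy": 0,"dz": 0,"roll": 0,"hand": 0},
  ],
)

```text
clock: 25.8
tcp_pos: [0.4634, -0.2181, 0.1211]
tool_rot: [-0.0, 0.002, 1.0, 0.0]
contact_force: [-0.2, 0.4, 0.6]
grip_width: 0.0882
finger_force: 0.0
```

```bash
python3 - <<'E'
from meas import *
snap('w9')
p,i=pickle.load(open("w9.pkl","rb")); K=((0,0,0),(180,255,60))
u=proj(p,[.4648,-.2181,.015]); print(u)
print("pot",rnd(p,i,tuple(int(x) for x in u),.021,.003,.026,*K,45))
E
```

```text
25.8 [ 0.4634 -0.2181  0.1211] [-1.0e-04  1.9e-03  1.0e+00  1.0e-04] [ 0.46  0.74 -0.17  2.01  0.29  0.42  1.63]
[281.7719463  208.00329376]
pot (array([ 0.4655, -0.2158]), 0.95, array([284.6, 209.4]))
```

The pot is 2.5 mm from its target. On to the tape.

Emit:
apply_moves(
  deltas=[
    {"dx": -17,"dy": 50,"dz": 0,"roll": 0,"hand": 0},
    {"dx": -17,"dy": 50,"dz": 0,"roll": 0,"hand": 0},
    {"dx": -17,"dy": 50,"dz": 0,"roll": 0,"hand": 0},
    {"dx": -17,"dy": 50,"dz": 0,"roll": 0,"hand": 0},
    {"dx": -17,"dy": 50,"dz": 0,"roll": 0,"hand": 0},
    {"dx": -17,"dy": 50,"dz": 0,"roll": 0,"hand": 0},
    {"dx": -17,"dy": 50,"dz": 0,"roll": 0,"hand": 0},
    {"dx": -17,"dy": 50,"dz": 0,"roll": 0,"hand": 0},
    {"dx": -17,"dy": 50,"dz": 0,"roll": 0,"hand": 0},
    {"dx": -17,"dy": 53,"dz": 0,"roll": 0,"hand": 0},
    {"dx": 0,"dy": 0,"dz": 0,"roll": 0,"hand": 0},
    {"dx": 0,"dy": 0,"dz": 0,"roll": 0,"hand": 0},
  ],
)

```text
clock: 27.35
tcp_pos: [0.6335, 0.2841, 0.1207]
tool_rot: [-0.0, 0.001, 1.0, -0.001]
contact_force: [0.2, -0.1, -1.0]
grip_width: 0.0878
finger_force: 0.0
```

```bash
python3 - <<'E'
from meas import *
snap('w10')
p,i=pickle.load(open("w10.pkl","rb")); Y=((15,90,110),(32,255,255))
u=proj(p,[.6325,.285,.01]); print(u)
print("tape",rnd(p,i,tuple(int(x) for x in u),.0305,0,.019,*Y,75))
E
```

```text
27.35 [0.6335 0.2841 0.1207] [-4.e-04  6.e-04  1.e+00 -8.e-04] [-0.45  0.92 -0.07  1.43  0.08  0.8   1.02]
[283.12496292 203.62505694]
tape (array([0.6311, 0.2823]), 0.95, array([279.8, 202.1]))
```

Emit:
apply_moves(
  deltas=[
    {"dx": 2,"dy": -1.5,"dz": 40,"roll": 0,"hand": 0},
    {"dx": 0,"dy": 0,"dz": 35,"roll": 0,"hand": 0},
    {"dx": 0,"dy": 0,"dz": 20,"roll": 0,"hand": 0},
    {"dx": 0,"dy": 0,"dz": 12,"roll": 0,"hand": 0},
    {"dx": 0,"dy": 0,"dz": 6.5,"roll": 0,"hand": 0},
    {"dx": 0,"dy": 0,"dz": 0,"roll": 0,"hand": 0},
  ],
)

```text
clock: 28.15
tcp_pos: [0.6323, 0.2834, 0.0081]
tool_rot: [0.0, 0.0, 1.0, 0.0]
contact_force: [0.1, 0.1, 0.1]
grip_width: 0.0882
finger_force: 0.0
```

Emit:
apply_moves(
  deltas=[
    {"dx": 0,"dy": 0,"dz": 0,"roll": 0,"hand": 1},
    {"dx": 0,"dy": 0,"dz": 0,"roll": 0,"hand": 1},
    {"dx": 0,"dy": 0,"dz": 0,"roll": 0,"hand": 1},
    {"dx": 0,"dy": 0,"dz": 0,"roll": 0,"hand": 1},
    {"dx": 0,"dy": 0,"dz": -10,"roll": 0,"hand": 1},
    {"dx": 0,"dy": 0,"dz": -20,"roll": 0,"hand": 1},
    {"dx": 0,"dy": 0,"dz": -30,"roll": 0,"hand": 1},
    {"dx": 0,"dy": 0,"dz": -30,"roll": 0,"hand": 1},
    {"dx": 0,"dy": 0,"dz": 0,"roll": 0,"hand": 1},
  ],
  force=15,
)

```text
clock: 29.28
tcp_pos: [0.6343, 0.2843, 0.1018]
tool_rot: [0.003, 0.001, 1.0, 0.002]
contact_force: [0.0, -0.0, -0.4]
grip_width: 0.0591
finger_force: 15.0
```

Emit:
apply_moves(
  deltas=[
    {"dx": 37.5,"dy": -22.5,"dz": 0,"roll": 0,"hand": 1},
    {"dx": 37.5,"dy": -22.5,"dz": 0,"roll": 0,"hand": 1},
    {"dx": 37.5,"dy": -22.5,"dz": 0,"roll": 0,"hand": 1},
    {"dx": 37.5,"dy": -22,"dz": 0,"roll": 0,"hand": 1},
    {"dx": 0,"dy": 0,"dz": 0,"roll": 0.172,"hand": 1},
    {"dx": 0,"dy": 0,"dz": 0,"roll": 0.172,"hand": 1},
    {"dx": 0,"dy": 0,"dz": 0,"roll": 0.172,"hand": 1},
    {"dx": 0,"dy": 0,"dz": 0,"roll": 0.172,"hand": 1},
    {"dx": 0,"dy": 0,"dz": 0,"roll": 0.172,"hand": 1},
    {"dx": 0,"dy": 0,"dz": 10,"roll": 0.172,"hand": 1},
    {"dx": 0,"dy": 0,"dz": 20,"roll": 0.172,"hand": 1},
    {"dx": 0,"dy": 0,"dz": 10,"roll": 0.172,"hand": 1},
  ],
)

```text
clock: 30.78
tcp_pos: [0.4812, 0.1938, 0.0566]
tool_rot: [-0.0, 0.637, 0.771, -0.001]
contact_force: [0.3, 0.7, -0.7]
grip_width: 0.0589
finger_force: 15.0
```

Emit:
apply_moves(
  deltas=[
    {"dx": 0,"dy": 0,"dz": 0,"roll": 0,"hand": 1},
    {"dx": 0,"dy": 0,"dz": 0,"roll": 0,"hand": 1},
  ],
)

```text
clock: 31.02
tcp_pos: [0.4819, 0.1939, 0.0579]
tool_rot: [0.0, 0.634, 0.773, 0.0]
contact_force: [-0.5, 0.1, 0.3]
grip_width: 0.0588
finger_force: 15.0
```

```bash
python3 -c "
from h import *
snap('w11')"
```

```text
31.025 [0.4819 0.1939 0.0579] [0.000e+00 6.342e-01 7.732e-01 1.000e-04] [-0.58  0.87  0.18  2.02 -0.49  0.29  0.21]
```

View pics/w11.png

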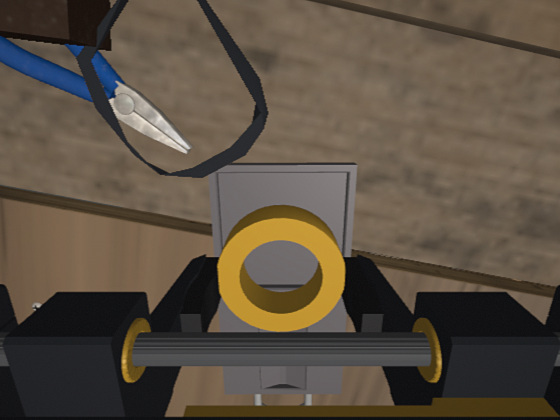

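The tape is level and centred over the square pocket: tray edges at columns 210 and 356, tape centre at 281. Lowering it.

Emit:
apply_moves(
  deltas=[
    {"dx": 0,"dy": 0,"dz": 20,"roll": 0,"hand": 1},
    {"dx": 0,"dy": 0,"dz": 14,"roll": 0,"hand": 1},
    {"dx": 0,"dy": 0,"dz": 7,"roll": 0,"hand": 1},
    {"dx": 0,"dy": 0,"dz": 4,"roll": 0,"hand": 1},
    {"dx": 0,"dy": 0,"dz": 0,"roll": 0,"hand": 1},
    {"dx": 0,"dy": 0,"dz": 0,"roll": 0,"hand": 1},
  ],
)

```text
clock: 31.82
tcp_pos: [0.4821, 0.194, 0.013]
tool_rot: [0.0, 0.635, 0.772, 0.0]
contact_force: [-0.7, -0.0, -1.2]
grip_width: 0.059
finger_force: 15.0
```

Emit:
apply_moves(
  deltas=[
    {"dx": 0,"dy": 0,"dz": 0,"roll": 0,"hand": 0.2},
    {"dx": 0,"dy": 0,"dz": 0,"roll": 0,"hand": 0.05},
    {"dx": 0,"dy": 0,"dz": 0,"roll": 0,"hand": 0},
    {"dx": 0,"dy": 0,"dz": -20,"roll": 0,"hand": 0},
    {"dx": 0,"dy": 0,"dz": -40,"roll": 0,"hand": 0},
    {"dx": 0,"dy": 0,"dz": -45,"roll": 0,"hand": 0},
    {"dx": 0,"dy": 0,"dz": 0,"roll": 0,"hand": 0},
  ],
)

```text
clock: 32.7
tcp_pos: [0.4837, 0.1945, 0.1204]
tool_rot: [0.002, 0.635, 0.772, 0.003]
contact_force: [0.3, -0.5, -0.8]
grip_width: 0.0881
finger_force: 0.0
```

```bash
python3 - <<'E'
from meas import *
snap('w12')
p,i=pickle.load(open("w12.pkl","rb")); Y=((15,90,110),(32,255,255))
u=proj(p,[.4825,.1941,.012]); print(u)
print("tape",rnd(p,i,tuple(int(x) for x in u),.0305,.003,.022,*Y,75))
E
```

```text
32.7 [0.4837 0.1945 0.1204] [0.0015 0.6353 0.7723 0.0026] [-0.63  0.76  0.27  2.   -0.46  0.43  0.18]
[279.45403879 204.96654775]
tape (array([0.4824, 0.1942]), 0.94, array([279.3, 205.3]))
```

The tape is in place within 1 mm. On to the cell.

Emit:
apply_moves(
  deltas=[
    {"dx": 0,"dy": 0,"dz": 0,"roll": -0.1685,"hand": 0},
    {"dx": 0,"dy": 0,"dz": 0,"roll": -0.1685,"hand": 0},
    {"dx": 0,"dy": 0,"dz": 0,"roll": -0.1685,"hand": 0},
    {"dx": 0,"dy": 0,"dz": 0,"roll": -0.1685,"hand": 0},
    {"dx": 0,"dy": 0,"dz": 0,"roll": -0.1685,"hand": 0},
    {"dx": 0,"dy": 0,"dz": 0,"roll": -0.1685,"hand": 0},
    {"dx": 23,"dy": 44.7,"dz": 0,"roll": 0,"hand": 0},
    {"dx": 23,"dy": 44.7,"dz": 0,"roll": 0,"hand": 0},
    {"dx": 23,"dy": 44.7,"dz": 0,"roll": 0,"hand": 0},
    {"dx": 23,"dy": 44.7,"dz": 0,"roll": 0,"hand": 0},
    {"dx": 0,"dy": 0,"dz": 0,"roll": 0,"hand": 0},
    {"dx": 0,"dy": 0,"dz": 0,"roll": 0,"hand": 0},
  ],
)

```text
clock: 34.25
tcp_pos: [0.4593, 0.3924, 0.1164]
tool_rot: [-0.001, 0.182, 0.983, -0.001]
contact_force: [-0.5, -1.6, 0.4]
grip_width: 0.0883
finger_force: 0.0
```

```bash
python3 - <<'E'
from meas import *
snap('w13')
p,i=pickle.load(open("w13.pkl","rb"))
s=env.read_state(); w,x,y,z=s["tool_rot"]; print("tool y yaw",np.degrees(np.arctan2(1-2*(x*x+z*z),2*(x*y-w*z))))
u=proj(p,[.4607,.394,.009]); print(u)
m=cv2.inRange(cv2.cvtColor(i,cv2.COLOR_RGB2HSV),(45,110,50),(75,255,255)); k=np.zeros_like(m); cv2.circle(k,tuple(int(x) for x in u),80,255,-1)
m=cv2.morphologyEx(m&k,cv2.MORPH_OPEN,np.ones((3,3)))
r=cv2.minAreaRect(np.argwhere(m)[:,::-1].astype(np.float32)); b=cv2.boxPoints(r); c=ray(p,r[0],.009)
W=np.array([ray(p,u,.009)[:2] for u in b]); e=[W[1]-W[0],W[2]-W[1]]; e.sort(key=np.linalg.norm)
print("cell",r,c.round(4),[np.linalg.norm(x).round(4) for x in e],"yaw",np.degrees(np.arctan2(e[1][1],e[1][0])))
E
```

```text
34.25 [0.4593 0.3924 0.1164] [-7.000e-04  1.820e-01  9.833e-01 -1.400e-03] [-0.84  0.83  0.1   1.74 -0.13  0.59  0.54]
tool y yaw 68.94087862913506
[284.80023792 206.60741282]
cell ((283.5, 208.0), (78.0, 21.0), 90.0) [0.4614 0.3926 0.009 ] [np.float64(0.0165), np.float64(0.0672)] yaw -20.34571236756646
```

View pics/w13.png

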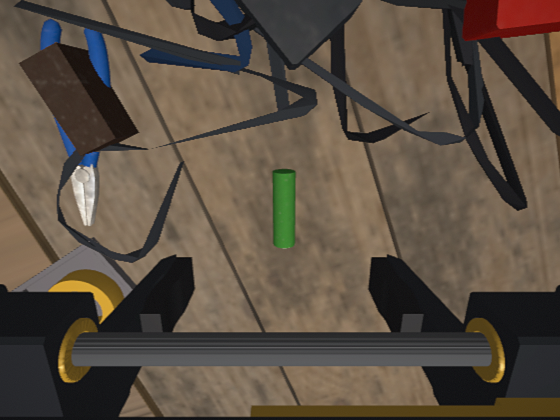

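The cell lies along the image column at (284,208), square to the fingers. Descending onto it.

Emit:
apply_moves(
  deltas=[
    {"dx": 0,"dy": 0,"dz": 40,"roll": 0,"hand": 0},
    {"dx": 0,"dy": 0,"dz": 35,"roll": 0,"hand": 0},
    {"dx": 0,"dy": 0,"dz": 20,"roll": 0,"hand": 0},
    {"dx": 0,"dy": 0,"dz": 10,"roll": 0,"hand": 0},
    {"dx": 0,"dy": 0,"dz": 5,"roll": 0,"hand": 0},
    {"dx": 0,"dy": 0,"dz": 0,"roll": 0,"hand": 0},
  ],
)

```text
clock: 35.05
tcp_pos: [0.4603, 0.394, 0.0082]
tool_rot: [0.0, 0.182, 0.983, 0.0]
contact_force: [-0.5, 0.4, 1.1]
grip_width: 0.0878
finger_force: 0.0
```

Emit:
apply_moves(
  deltas=[
    {"dx": 0,"dy": 0,"dz": 0,"roll": 0,"hand": 1},
    {"dx": 0,"dy": 0,"dz": 0,"roll": 0,"hand": 1},
    {"dx": 0,"dy": 0,"dz": 0,"roll": 0,"hand": 1},
    {"dx": 0,"dy": 0,"dz": 0,"roll": 0,"hand": 1},
    {"dx": 0,"dy": 0,"dz": 0,"roll": 0,"hand": 1},
    {"dx": 0,"dy": 0,"dz": 0,"roll": 0,"hand": 1},
    {"dx": 0,"dy": 0,"dz": -10,"roll": 0,"hand": 1},
    {"dx": 0,"dy": 0,"dz": -20,"roll": 0,"hand": 1},
    {"dx": 0,"dy": 0,"dz": -30,"roll": 0,"hand": 1},
    {"dx": 0,"dy": 0,"dz": -40,"roll": 0,"hand": 1},
    {"dx": 0,"dy": 0,"dz": 0,"roll": 0,"hand": 1},
  ],
  force=20,
)

```text
clock: 36.42
tcp_pos: [0.4621, 0.3954, 0.1122]
tool_rot: [0.002, 0.182, 0.983, 0.003]
contact_force: [0.3, 0.3, 0.3]
grip_width: 0.0002
finger_force: 0.0
```

The grip width is 0, so the cell was missed. Looking again.

Emit:
apply_moves(
  deltas=[
    {"dx": 0,"dy": 0,"dz": 0,"roll": 0,"hand": 0},
    {"dx": 0,"dy": 0,"dz": 0,"roll": 0,"hand": 0},
    {"dx": 0,"dy": 0,"dz": 0,"roll": 0,"hand": 0},
    {"dx": 0,"dy": 0,"dz": 0,"roll": 0,"hand": 0},
    {"dx": 0,"dy": 0,"dz": 0,"roll": 0,"hand": 0},
    {"dx": 0,"dy": 0,"dz": 0,"roll": 0,"hand": 0},
  ],
)

```text
clock: 37.17
tcp_pos: [0.4599, 0.3938, 0.1076]
tool_rot: [-0.0, 0.182, 0.983, -0.0]
contact_force: [-0.2, -0.1, -0.1]
grip_width: 0.0582
finger_force: 0.0
```

```bash
cat > cell.py <<'E'
from meas import *
import sys
snap(sys.argv[1])
p,i=pickle.load(open(sys.argv[1]+".pkl","rb"))
s=env.read_state(); w,x,y,z=s["tool_rot"]; ty=np.degrees(np.arctan2(1-2*(x*x+z*z),2*(x*y-w*z))); print("tool y yaw",ty)
m=cv2.inRange(cv2.cvtColor(i,cv2.COLOR_RGB2HSV),(45,110,50),(75,255,255)); m=cv2.morphologyEx(m,cv2.MORPH_OPEN,np.ones((3,3)))
n,l,st,c=cv2.connectedComponentsWithStats(m); j=1+st[1:,4].argmax(); print(st[1:].tolist())
r=cv2.minAreaRect(np.argwhere(l==j)[:,::-1].astype(np.float32)); b=cv2.boxPoints(r); c=ray(p,r[0],.009)
W=np.array([ray(p,u,.009)[:2] for u in b]); e=[W[1]-W[0],W[2]-W[1]]; e.sort(key=np.linalg.norm)
print("cell",r,c.round(4),[np.linalg.norm(x).round(4) for x in e],"yaw",np.degrees(np.arctan2(e[1][1],e[1][0])))
d=c[:2]-s["tcp_pos"][:2]; f=np.radians(ty); print("dx,dy",np.array([-np.sin(f)*d[0]+np.cos(f)*d[1],np.cos(f)*d[0]+np.sin(f)*d[1]])*1000)
E
python3 cell.py w14
```

```text
37.175 [0.4599 0.3938 0.1076] [-0.      0.1819  0.9833 -0.    ] [-0.84  0.84  0.09  1.74 -0.13  0.57  0.54]
tool y yaw 69.0407549739709
[[270, 171, 23, 82, 1791]]
cell ((281.0, 211.5), (81.0, 22.0), 90.0) [0.4615 0.3924 0.009 ] [np.float64(0.0167), np.float64(0.068)] yaw -20.4409401738567
dx,dy [-1.97663195 -0.77232312]
```

View pics/w14.png

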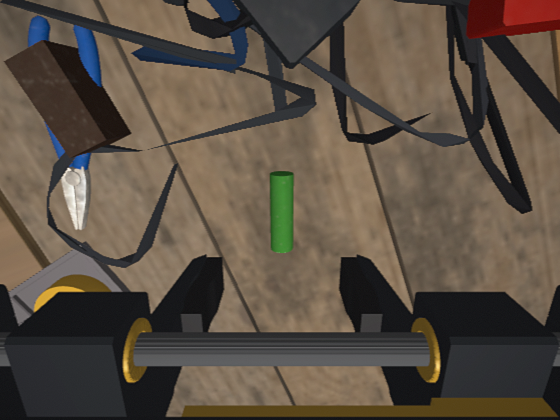

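The cell hasn't moved, (281,212); the tips closed above its axis. I'll go deeper, to tip z of about 2.5 mm.

Emit:
apply_moves(
  deltas=[
    {"dx": -2,"dy": -0.5,"dz": 40,"roll": 0,"hand": 0},
    {"dx": 0,"dy": 0,"dz": 30,"roll": 0,"hand": 0},
    {"dx": 0,"dy": 0,"dz": 20,"roll": 0,"hand": 0},
    {"dx": 0,"dy": 0,"dz": 10,"roll": 0,"hand": 0},
    {"dx": 0,"dy": 0,"dz": 5,"roll": 0,"hand": 0},
    {"dx": 0,"dy": 0,"dz": 0,"roll": 0,"hand": 0},
  ],
)

```text
clock: 37.98
tcp_pos: [0.4619, 0.3929, 0.0031]
tool_rot: [0.0, 0.182, 0.983, 0.0]
contact_force: [0.2, 0.3, 0.1]
grip_width: 0.0882
finger_force: 0.0
```

Emit:
apply_moves(
  deltas=[
    {"dx": 0,"dy": 0,"dz": 0,"roll": 0,"hand": 1},
    {"dx": 0,"dy": 0,"dz": 0,"roll": 0,"hand": 1},
    {"dx": 0,"dy": 0,"dz": 0,"roll": 0,"hand": 1},
    {"dx": 0,"dy": 0,"dz": 0,"roll": 0,"hand": 1},
    {"dx": 0,"dy": 0,"dz": 0,"roll": 0,"hand": 1},
    {"dx": 0,"dy": 0,"dz": 0,"roll": 0,"hand": 1},
  ],
  force=20,
)

```text
clock: 38.72
tcp_pos: [0.4616, 0.3926, 0.0027]
tool_rot: [-0.0, 0.182, 0.983, 0.0]
contact_force: [-0.1, -0.1, 0.2]
grip_width: 0.0303
finger_force: 0.0
```

The fingers simply hadn't finished closing. I'll raise 2 mm and finish the grip.

Emit:
apply_moves(
  deltas=[
    {"dx": 0,"dy": 0,"dz": -2,"roll": 0,"hand": 1},
    {"dx": 0,"dy": 0,"dz": 0,"roll": 0,"hand": 1},
    {"dx": 0,"dy": 0,"dz": 0,"roll": 0,"hand": 1},
    {"dx": 0,"dy": 0,"dz": 0,"roll": 0,"hand": 1},
  ],
)

```text
clock: 39.22
tcp_pos: [0.4617, 0.3927, 0.0049]
tool_rot: [0.0, 0.182, 0.983, 0.0]
contact_force: [0.4, -0.2, 2.3]
grip_width: 0.0175
finger_force: 20.0
```

Emit:
apply_moves(
  deltas=[
    {"dx": 0,"dy": 0,"dz": -20,"roll": 0,"hand": 1},
    {"dx": 0,"dy": 0,"dz": -40,"roll": 0,"hand": 1},
    {"dx": 0,"dy": 0,"dz": -30,"roll": 0,"hand": 1},
    {"dx": -22.8,"dy": -42,"dz": 0,"roll": 0,"hand": 1},
    {"dx": -22.8,"dy": -42,"dz": 0,"roll": 0,"hand": 1},
    {"dx": -22.8,"dy": -42,"dz": 0,"roll": 0,"hand": 1},
    {"dx": -22.8,"dy": -42,"dz": 0,"roll": 0,"hand": 1},
    {"dx": -22.8,"dy": -42,"dz": 0,"roll": 0,"hand": 1},
    {"dx": -22.8,"dy": -42,"dz": 0,"roll": 0,"hand": 1},
    {"dx": 0,"dy": 0,"dz": 0,"roll": 0.168,"hand": 1},
    {"dx": 0,"dy": 0,"dz": 0,"roll": 0.168,"hand": 1},
    {"dx": 0,"dy": 0,"dz": 0,"roll": 0.168,"hand": 1},
  ],
)

```text
clock: 40.72
tcp_pos: [0.4996, 0.1083, 0.0958]
tool_rot: [0.0, 0.424, 0.906, 0.001]
contact_force: [-0.5, 0.4, -1.1]
grip_width: 0.0175
finger_force: 20.0
```

Emit:
apply_moves(
  deltas=[
    {"dx": 0,"dy": 0,"dz": 10,"roll": 0.168,"hand": 1},
    {"dx": 0,"dy": 0,"dz": 15,"roll": 0.168,"hand": 1},
    {"dx": 0,"dy": 0,"dz": 15,"roll": 0.168,"hand": 1},
    {"dx": 0,"dy": 0,"dz": 0,"roll": 0,"hand": 1},
    {"dx": 0,"dy": 0,"dz": 0,"roll": 0,"hand": 1},
  ],
)

```text
clock: 41.35
tcp_pos: [0.4996, 0.1085, 0.0556]
tool_rot: [0.0, 0.633, 0.774, 0.001]
contact_force: [0.3, 0.4, -0.2]
grip_width: 0.0174
finger_force: 20.0
```

```bash
python3 -c "
from h import *
snap('w15')"
```

```text
41.35 [0.4996 0.1085 0.0556] [2.000e-04 6.331e-01 7.741e-01 5.000e-04] [-0.39  0.87  0.15  2.05 -0.47  0.26  0.36]
```

View pics/w15.png

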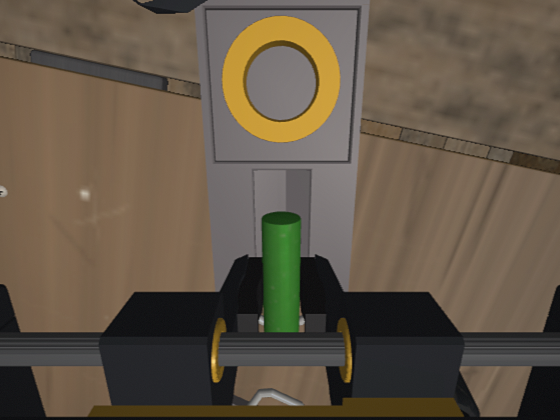

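The tape is flat in its pocket and the cell is aligned over the slot. Lowering and releasing.

Emit:
apply_moves(
  deltas=[
    {"dx": 0,"dy": 0,"dz": 20,"roll": 0,"hand": 1},
    {"dx": 0,"dy": 0,"dz": 15,"roll": 0,"hand": 1},
    {"dx": 0,"dy": 0,"dz": 8,"roll": 0,"hand": 1},
    {"dx": 0,"dy": 0,"dz": 3.5,"roll": 0,"hand": 1},
    {"dx": 0,"dy": 0,"dz": 0,"roll": 0,"hand": 1},
    {"dx": 0,"dy": 0,"dz": 0,"roll": 0,"hand": 1},
  ],
)

```text
clock: 42.15
tcp_pos: [0.4994, 0.1084, 0.0085]
tool_rot: [0.0, 0.634, 0.773, 0.0]
contact_force: [-1.3, 0.1, 1.3]
grip_width: 0.0176
finger_force: 20.6
```

Emit:
apply_moves(
  deltas=[
    {"dx": 0,"dy": 0,"dz": 0,"roll": 0,"hand": 0.75},
    {"dx": 0,"dy": 0,"dz": 0,"roll": 0,"hand": 0.65},
    {"dx": 0,"dy": 0,"dz": 0,"roll": 0,"hand": 0.5},
    {"dx": 0,"dy": 0,"dz": 0,"roll": 0,"hand": 0.5},
    {"dx": 0,"dy": 0,"dz": -10,"roll": 0,"hand": 0.5},
    {"dx": 0,"dy": 0,"dz": -30,"roll": 0,"hand": 0.5},
    {"dx": 0,"dy": 0,"dz": -40,"roll": 0,"hand": 0.5},
    {"dx": 0,"dy": 0,"dz": -50,"roll": 0,"hand": 0.3},
    {"dx": 0,"dy": 0,"dz": -50,"roll": 0,"hand": 0},
    {"dx": 0,"dy": 0,"dz": -40,"roll": 0,"hand": 0},
    {"dx": 0,"dy": 0,"dz": 0,"roll": 0,"hand": 0},
  ],
)

```text
clock: 43.52
tcp_pos: [0.4996, 0.1084, 0.2308]
tool_rot: [0.001, 0.634, 0.773, 0.002]
contact_force: [0.9, 0.9, -0.6]
grip_width: 0.0816
finger_force: 0.0
```

```bash
python3 - <<'E'
from meas import *
snap('w16')
p,i=pickle.load(open("w16.pkl","rb"))
a=i; b=env.grab_frame("side"); ps=env.camera_params("side")
cv2.imwrite("pics/m2.png",cv2.resize(np.hstack([a[:,60:500],cv2.resize(b[120:300,190:378],(440,420))])[:,:,::-1],(800,380)))
E
```

```text
43.525 [0.4996 0.1084 0.2308] [0.0009 0.6342 0.7732 0.0017] [-0.55  0.58  0.39  1.94 -0.34  0.68  0.25]
```

View pics/m2.png

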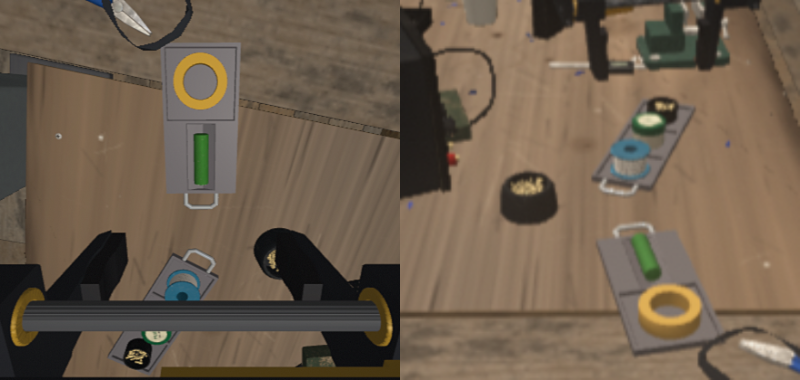

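Both kits are in place: reel, jar and pot upright in tray_three, tape flat and cell in its slot in tray_two. The cleaner hasn't moved, and the arm is clear. Handing in.

```bash
python3 -c "
from bench import env
print(env.sign_off())"
```

```text
the job is handed in; nothing more can be done
None
```

I handed the job in at about 44 s of the 106 s limit, but the hand-in returned no verdict: reel, jar and pot stand in the three-pocket tray, tape and cell lie in the two-pocket tray, and the cleaner was never touched.

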